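# Refit the burner's control knob and hold it pressed

### The job

The control knob of the tabletop gas burner has come off. Of the three loose black knobs, take the one that fits the bare D-shaped spindle and the ring round it, turn it so that its flat matches the spindle's flat, push it fully onto the spindle, then press knob and spindle right down against the spring as for lighting the gas, and finish while still gripping the knob and holding it pressed down. Leave the other two knobs and the phone where they are.

Things in the scene. Friction and masses are not known exactly. Their poses are not given: they have to be found in the camera images.
- burner: Fixed grey tabletop gas burner, 220 (x) by 330 (y) mm, top plate 50 mm above the worktop. Origin: centre of its underside, z up. Pan grate 200 mm across at y = +60, top 39 mm above the plate; bare spindle at x = 0, y = -115 mm. Round the spindle a steel ring on the plate, 50 mm inside, 58 outside, 4 high, with a raised tick outside it towards the burner's +x, the side of the spindle's flat.
- spindle_top (a point): Point on the axis at the top of the upright steel spindle (moves down with it), z up. D section: 14 mm diameter, flat 1.5 mm from the axis, facing this point's +x; upper 3 mm chamfered by up to 1.3 to 1.7 mm. Stands 21 mm above the burner's plate when not pressed; does not turn. Mind the wall cabinets over the rear of the worktop (undersides about 0.4 m up) when swinging the arm across.
- spindle (a joint): How far the spindle is pressed down, m: 0 = free, 0.006 = hard stop. A spring pushes it up: about 2 N to start it, about 6.5 N fully down.
- knob_45: The loose black knob that fits: skirt 45 mm across, 17 high, standing upright. Origin: centre of its underside, z up, +x to its pointer. On the skirt a grip bar along x, 34 long, 10 thick, top 37 mm above the underside. Below a blind D bore, 15.6 mm diameter, 14 deep, flat on the +x side 2.3 mm from the axis; fully on, its end rests on the spindle's top (underside 14 mm below that). About 40 g.
- knob_45_pointer (a point): Point at the pointer end of the 45 mm knob: 22.5 mm from its axis in its +x, 17 mm above the underside. A white line on that half of the bar's top and a small nose at that end of the bar's foot mark the pointer side.
- knob_36: Loose black knob of the same form and heights but 36 mm skirt diameter; its bore (9 mm) is too small for the spindle. Origin: centre of its underside. To be left alone.
- knob_54: Loose black knob of the same form and heights but 54 mm skirt diameter; too wide for the ring on the burner. Origin: centre of its underside. To be left alone.
- flip_phone: Black closed flip phone, 46 x 95 x 19 mm (x, y, z), lying on the worktop. Origin: centre of its underside. To be left alone.
Not all that is in view belongs to the job. Leave any pink or purple look-alike of the knob_45 alone.

How it is judged:
By the outcome, as a careful person would: the job done as asked, in the order asked, and still so for the second after the job is handed in, while the arm keeps its last pose, push and grip.
It also fails if it takes over 45 s, if anything falls off the work surface, if the arm or the gripper's body presses on something with over 40 N, if the wrist force passes 120 N, or if a joint passes its speed limit or range.

### The arm

A 7-joint arm with a two-finger parallel gripper is mounted at the origin on a cart in front of the work surface, level with it; the furniture and walls round the work are solid. World frame = base frame: x ahead of the robot, y to its left, z up, the work surface at z = 0. Lengths are in m, angles in rad, forces in N, time in s.
With the tool pointing down it reaches from about 0.4 to 0.85 m from the base axis. Payload 6.9 kg.
Tool frame: the origin (TCP) lies midway between the tips of the shut fingers; the grasp point (between the pads) lies behind it (ctrl.pinch_z is the z of the grasp point in the tool frame, in m); z points along the fingers, y is the direction in which the jaws open and shut (so a half turn about z gives the same grasp; the last joint's range is limited). The gripper opens to 85 mm and grips with 20 to 120 N. Pads are 22 mm wide; open, the fingers measure 114 mm over their backs; the gripper's body (76 mm by 85 mm) begins 54 mm behind the grasp point. The pads swing forward as they close: fully open they stand 13 mm farther back than shut.
Start: joints at [1.425, 0.507, -0.238, 1.5, 0.126, 1.149, -0.155], TCP at [0.155, -0.605, 0.202] pointing down, gripper open.
Joint ranges: [-3.08, 3.08], [-0.24, 2.05], [-1.43, 1.35], [0, 2.5], [-1.52, 4.66], [0.17, 1.96], [-2.89, 2.89]. Speed limits (rad/s): [2.39, 2.39, 3.14, 3.14, 3.14, 3.14, 3.14].

### API

Orientations are given as a unit quaternion [w, x, y, z].
In Python, from station import ctrl, get_state, vision, ticket, models gives the robot as it stands. Calls block until the motion is done:
- ctrl.movep(position, orientation): joint-space move of the TCP to a pose.
- ctrl.movel(position, frame=None, max_speed=0.15): straight line of the TCP; frame=None keeps the orientation; max_speed is the mean speed in m/s.
- ctrl.set_joints(angles): joint-space move.
- ctrl.ungrasp() and ctrl.close_gripper(force=None): open the fingers fully, or close them until they stop; force is the grip in N (None keeps the last).
- ctrl.pause(seconds).
- ctrl.ik(position, orientation): joint angles nearest the present ones, or None.
- get_state(): the state.
- vision.grab_frame(name): name is "side" or "top"; returns (picture, depth): 420x560x3 uint8, blue, green, red; 420x560 float32, m along the optical axis (not along the pixel's ray), 0 where there is no reading.
- vision.camera_info(name): a dict with "mtx" (3x3 intrinsics, pixels), "dist_coeffs" ([k1, k2, p1, p2, k3] as OpenCV has them; the pictures are not rectified), "R" (3x3) and "t" (3): a world point X has camera coordinates R X + t. Camera axes: x right, y down, z forward; pixel columns grow to the right and rows downward; lengths in m; the calibration is good to about 2 mm. A picture is of the moment at which its call begins. camera_info takes no time and is no camera call.
A pose or a line that the arm cannot do raises ctrl.Unreachable and nothing moves.
- ticket.close_job(): hands the job in, once; it reports no verdict.
Trained networks look in the newest picture that a camera, given by its name, has taken for a name from the list of things; names that differ only in an ending like _2 or _b are one class to them, and where a whole thing is asked for, a point or a joint stands for the part that bears it (a point fixed in the world has none). Each returns a list of dicts, best first, with "p" (0 to 1); they miss things now and then, are a little off and sometimes report something else, mostly with a low value. They report only what shows in the picture. A call takes as long as a camera call. They do not tell look-alikes from the thing itself.
- models.recognise(camera, target): "point" ([column, row] in pixels, amid what is visible of it).
- models.masks_of(camera, target): "mask" (420x560 bool, what is visible of it) and "point" ([column, row] in pixels, amid what is visible of it).
The state is a dict: "time": time; "qpos": joint angles; "qd": joint speeds; "tau": joint torques, N m; "tcp_pos": TCP position; "eef_rot": TCP orientation; "contact_force": force on the tool from outside, world axes, zero at the start; "wrist_torque": the same for the moment, N m; "width": finger opening in m.
Only numpy, scipy, OpenCV 4.12 (cv2) and the standard library are available. Lean on these libraries where they do the work, as an engineer would, in place of code of your own. Each camera call takes 0.05 s, during which the arm holds its last target.

## Working session

There is one attempt and no reset: what is moved stays moved. The work goes in short steps, each a Python script; the robot and the scene stay as the last script left them, time stands still between calls to the robot, and variables do not carry over. Pictures are saved under pics/ and viewed, and the job is handed in when it is done.

```bash
ls; mkdir -p pics
python3 - <<'E'
from station import ctrl,get_state,vision,models
import cv2
for n in("top","side"):
    im,d=vision.grab_frame(n);cv2.imwrite(f"pics/{n}0.png",im)
    c=vision.camera_info(n);print(n,c)
    for t in("knob_45","knob_36","knob_54","flip_phone","spindle_top","burner","knob_45_pointer"):
        print(t,[(x["p"],x["point"]) for x in models.recognise(n,t)])
s=get_state();print(s["time"],s["tcp_pos"],s["eef_rot"],s["width"],ctrl.pinch_z)
E
```

```text
pics
top {'mtx': array([[441.96445543,   0.        , 281.2762742 ],
       [  0.        , 441.96445543, 211.52563202],
       [  0.        ,   0.        ,   1.        ]]), 'dist_coeffs': array([-0.13345027,  0.        ,  0.        ,  0.        ,  0.        ]), 'R': array([[ 0.04441264, -0.9990124 , -0.00131896],
       [-0.974381  , -0.04302617, -0.22074966],
       [ 0.2204749 ,  0.01108925, -0.97532961]]), 't': array([-0.11761113,  0.47500287,  1.14791407])}
knob_45 [(0.79, [325.0, 234.9]), (0.78, [299.1, 248.1]), (0.75, [307.4, 200.3]), (0.7, [379.6, 215.5]), (0.62, [326.8, 265.5]), (0.56, [330.4, 183.6])]
knob_36 [(0.79, [325.0, 234.9]), (0.78, [299.1, 248.1]), (0.75, [307.4, 200.3]), (0.7, [379.6, 215.5]), (0.62, [326.8, 265.5]), (0.56, [330.4, 183.6])]
knob_54 [(0.79, [325.0, 234.9]), (0.78, [299.1, 248.1]), (0.75, [307.4, 200.3]), (0.7, [379.6, 215.5]), (0.62, [326.8, 265.5]), (0.56, [330.4, 183.6])]
flip_phone [(0.78, [377.2, 267.9]), (0.19, [327.1, 235.1])]
spindle_top []
burner [(0.79, [206.4, 195.8])]
knob_45_pointer [(0.65, [304.7, 200.4]), (0.64, [322.8, 263.5]), (0.62, 
[... 589 characters left out ...]
 [214.0, 263.3]), (0.62, [297.7, 241.9]), (0.53, [329.6, 260.4])]
knob_36 [(0.94, [237.3, 241.6]), (0.83, [257.7, 265.3]), (0.75, [289.3, 317.2]), (0.68, [214.0, 263.3]), (0.62, [297.7, 241.9]), (0.53, [329.6, 260.4])]
knob_54 [(0.94, [237.3, 241.6]), (0.83, [257.7, 265.3]), (0.75, [289.3, 317.2]), (0.68, [214.0, 263.3]), (0.62, [297.7, 241.9]), (0.53, [329.6, 260.4])]
flip_phone [(0.68, [203.1, 317.3])]
spindle_top []
burner [(0.87, [285.5, 172.5])]
knob_45_pointer [(0.84, [237.1, 241.3]), (0.8, [213.9, 263.3]), (0.76, [297.3, 238.9]), (0.63, [255.6, 263.5])]
0.8 [ 0.155109   -0.6054295   0.20218352] [-8.46063721e-06  9.92149123e-01  1.25060459e-01  1.26803640e-05] 0.085310693260458 -0.0187
```

View pics/top0.png

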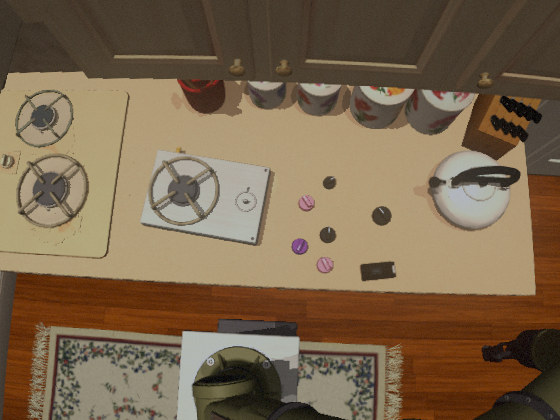

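View pics/side0.png

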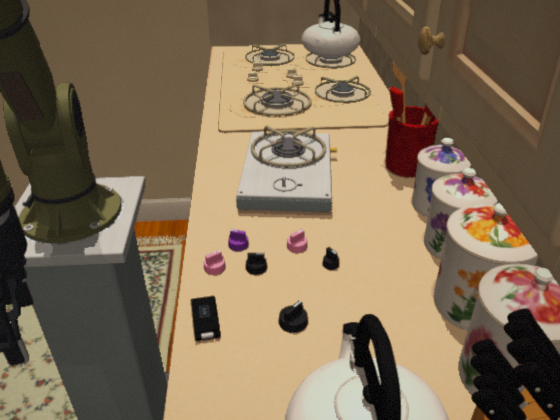

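Run:
```python
import cv2
a=cv2.imread("pics/top0.png")[165:290,270:410];cv2.imwrite("pics/t0c.png",cv2.resize(a,None,fx=5,fy=4.8,interpolation=cv2.INTER_CUBIC)[:600,:800])
a=cv2.imread("pics/side0.png")[160:340,185:345];cv2.imwrite("pics/s0c.png",cv2.resize(a,None,fx=3.3,fy=3.3,interpolation=cv2.INTER_CUBIC))
```

```text
(no output)
```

View pics/t0c.png

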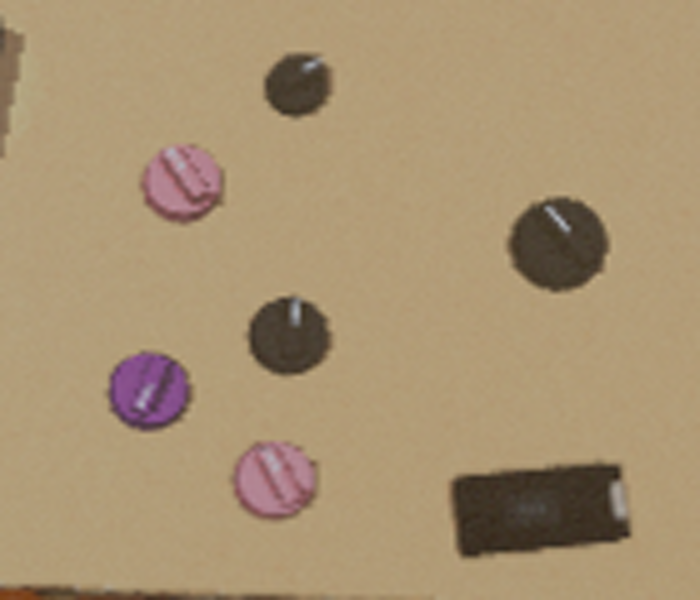

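View pics/s0c.png

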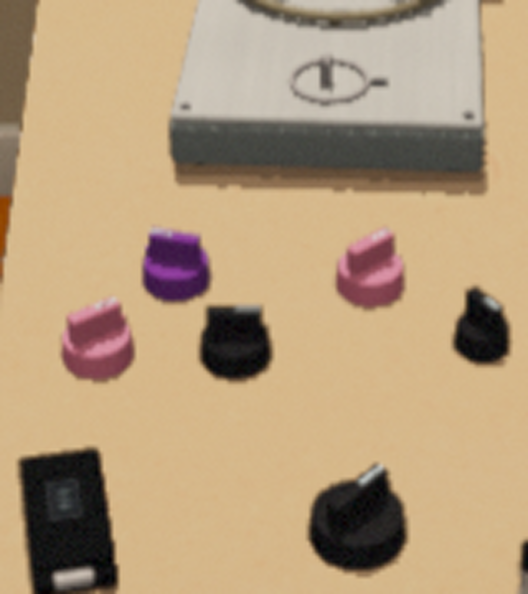

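Black knobs: (330,183) is small, (327,235) is middle and (381,215) is large; the pink ones at (307,202) and (325,265) and the purple one at (300,246) are decoys. The middle one at (327,235) top / (257,263) side should be knob_45. I'll measure the diameters to confirm, and locate the spindle.

```bash
cat > h.py <<'E'
import numpy as np, cv2
from station import ctrl,get_state,vision,models,ticket
CI={n:vision.camera_info(n) for n in("top","side")}
def proj(n,X):
    c=CI[n];r,_=cv2.Rodrigues(c["R"]);p,_=cv2.projectPoints(np.asarray(X,float).reshape(-1,1,3),r,c["t"],c["mtx"],c["dist_coeffs"]);return p[:,0]
def ray(n,px):
    c=CI[n];u=cv2.undistortPoints(np.array(px,float).reshape(-1,1,2),c["mtx"],c["dist_coeffs"])[:,0]
    d=np.c_[u,np.ones(len(u))]@c["R"];return -c["R"].T@c["t"],d
def onz(n,px,z):
    o,d=ray(n,px);return o+d*((z-o[2])/d[:,2])[:,None]
def avg(n,k=4):
    return np.mean([vision.grab_frame(n)[0].astype(float) for _ in range(k)],0).clip(0,255).astype(np.uint8)
def crop(im,c,w,f,name):
    x0,y0=int(c[0]-w/2),int(c[1]-w/2);a=im[y0:y0+w,x0:x0+w]
    cv2.imwrite("pics/"+name,cv2.resize(a,None,fx=f,fy=f,interpolation=cv2.INTER_CUBIC));return x0,y0
E
python3 - <<'E'
from h import *
from scipy.spatial import ConvexHull
I={n:avg(n) for n in CI}
for n in I: cv2.imwrite(f"pics/{n}_avg.png",I[n])
th=np.linspace(0,2*np.pi,60)
for n in I:
    for m in models.masks_of(n,"knob_45"):
        M=m["mask"];ys,xs=np.nonzero(M);c=I[n][M].mean(0)
        P=onz(n,[[xs.mean(),ys.mean()]],.012)[0]
        # equivalent skirt silhouettes area
        ar={}
        for d in(36,45,54):
            h=np.r_[[[P[0]+d/2e3*np.cos(t),P[1]+d/2e3*np.sin(t),z] for t in th for z in(0,.017)]]
            ar[d]=int(ConvexHull(proj(n,h)).volume)
        print(n,round(m["p"],2),np.round(m["point"],1),M.sum(),c.round(),P.round(4),ar)
print("sp",[(m["p"],m["point"]) for m in models.masks_of("top","spindle")],[(m["p"],m["point"]) for m in models.masks_of("side","spindle")])
print(crop(I["top"],(246,201),60,10,"sp_top.png"),crop(I["side"],(285,185),60,10,"sp_side.png"))
print(crop(I["top"],(328,235),40,14,"k_top.png"),crop(I["side"],(257,262),40,14,"k_side.png"))
E
```

```text
top 0.71 [380.5 215.1] 298 [53. 68. 79.] [ 0.49   -0.3784  0.012 ] {36: 145, 45: 219, 54: 309}
top 0.63 [329.2 181.8] 134 [54. 69. 81.] [ 0.5808 -0.2287  0.012 ] {36: 140, 45: 212, 54: 299}
top 0.62 [327.7 234.8] 207 [55. 68. 79.] [ 0.4293 -0.2275  0.012 ] {36: 143, 45: 219, 54: 311}
top 0.54 [297.9 247.1] 204 [120.  77. 120.] [ 0.3929 -0.1506  0.012 ] {36: 142, 45: 219, 54: 312}
top 0.5 [306.  202.3] 176 [123. 115. 161.] [ 0.5167 -0.1646  0.012 ] {36: 141, 45: 215, 54: 304}
top 0.48 [324.9 267. ] 188 [130. 120. 166.] [ 0.346  -0.2211  0.012 ] {36: 144, 45: 222, 54: 317}
side 0.82 [213.1 262.7] 460 [102.  96. 156.] [ 0.3472 -0.2188  0.012 ] {36: 277, 45: 397, 54: 537}
side 0.8 [290.5 320.9] 747 [35. 39. 44.] [ 0.4923 -0.3807  0.012 ] {36: 370, 45: 536, 54: 732}
side 0.77 [257.6 263.2] 439 [33. 38. 43.] [ 0.4314 -0.2263  0.012 ] {36: 278, 45: 398, 54: 539}
side 0.77 [297.1 240.2] 394 [104.  96. 157.] [ 0.5203 -0.1625  0.012 ] {36: 246, 45: 351, 54: 474}
side 0.55 [329.3 262.8] 316 [36. 43. 49.] [ 0.5829 -0.2268  0.012 ] {36: 273, 45: 392, 54: 530}
side 0.55 [236.  240.5] 421 [100.  58. 102.] [ 0.394  -0.1475  0.012 ] {36: 243, 45: 347, 54: 468}
sp [] []
(216, 171) (255, 155)
(308, 215) (237, 242)
```

View pics/sp_top.png

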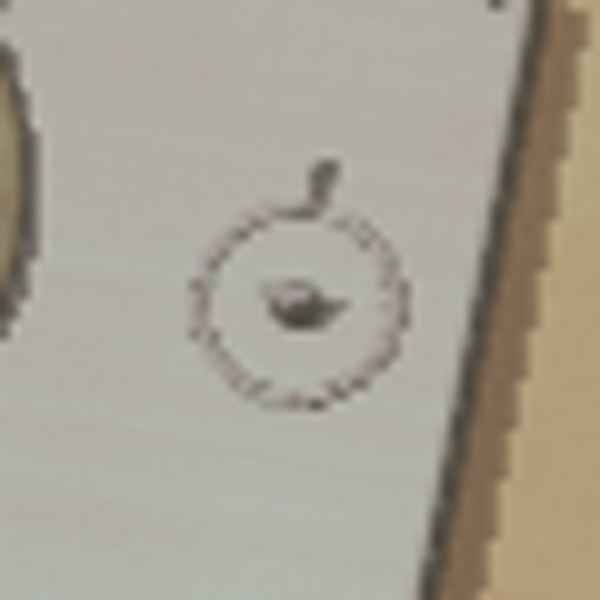

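View pics/sp_side.png

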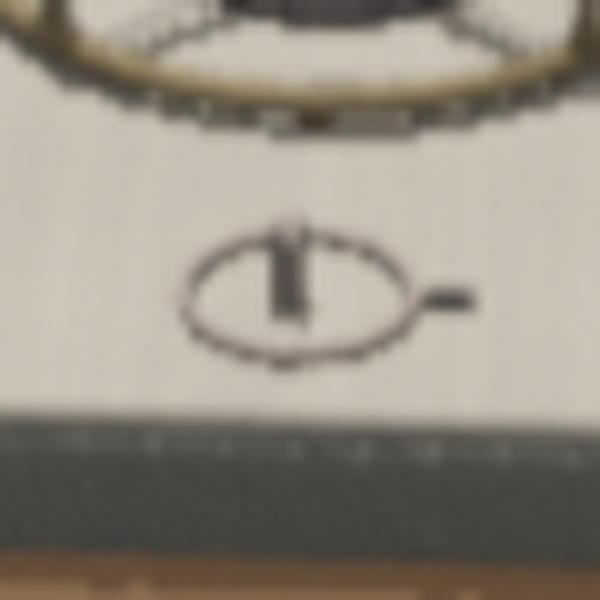

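View pics/k_top.png

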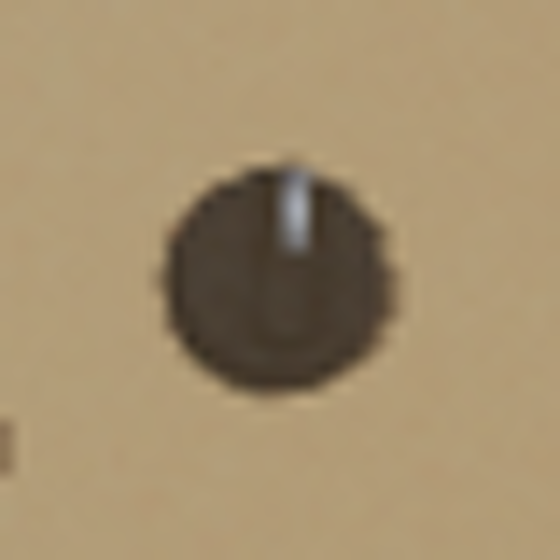

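View pics/k_side.png

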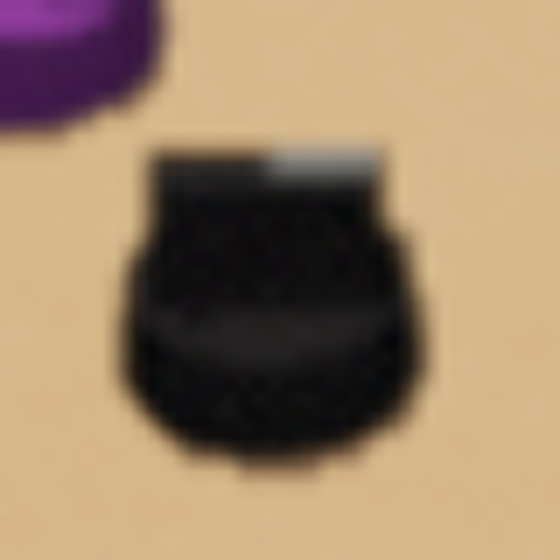

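knob_45 is confirmed: its mask area matches 45 mm, and the 36 and 54 mm knobs match theirs. Next I'll fit poses.

```bash
cat > fit.py <<'E'
from h import *
from scipy.optimize import minimize,least_squares
from scipy.ndimage import map_coordinates
S=8
th=np.linspace(0,2*np.pi,80,endpoint=False)
def poly(sh,x0,y0,P):
    m=np.zeros((sh[0]*S,sh[1]*S),np.uint8)
    cv2.fillPoly(m,[np.round(((P-[x0,y0]+.5)*S-.5)*16).astype(np.int32)],255,shift=4);return cv2.resize(m,(sh[1],sh[0]),interpolation=cv2.INTER_AREA)/255.
def hull(P): return cv2.convexHull(P.astype(np.float32))[:,0]
def T(L,x,y,z,a):
    c,s=np.cos(a),np.sin(a);L=np.asarray(L,float);return np.c_[x+c*L[:,0]-s*L[:,1],y+s*L[:,0]+c*L[:,1],z+L[:,2]]
def knob_layers(n,sh,x0,y0,x,y,z,a):
    sk=[[.0225*np.cos(t),.0225*np.sin(t),h] for t in th for h in(0,.017)]
    br=[[i*.017,j*.005,h] for i in(-1,1) for j in(-1,1) for h in(.0169,.037)]
    ln=[[.001,-.0012,.037],[.017,-.0012,.037],[.017,.0012,.037],[.001,.0012,.037]]
    A=poly(sh,x0,y0,hull(proj(n,T(sk,x,y,z,a))));B=poly(sh,x0,y0,hull(proj(n,T(br,x,y,z,a))));L=poly(sh,x0,y0,proj(n,T(ln,x,y,z,a)))
    return [np.maximum(A,B),L]
def ring_layers(n,sh,x0,y0,x,y,z,a):
    o=poly(sh,x0,y0,proj(n,T([[.029*np.cos(t),.029*np.sin(t),.003] for t in th],x,y,z,a)))
    i=poly(sh,x0,y0,proj(n,T([[.025*np.cos(t),.025*np.sin(t),.003] for t in th],x,y,z,a)))
    tk=poly(sh,x0,y0,proj(n,T([[.030,-.0015,.002],[.040,-.0015,.002],[.040,.0015,.002],[.030,.0015,.002]],x,y,z,a)))
    return [o-i,tk]
def fit(n,im,layers,p0,z,w,excl=None):
    c=proj(n,[[p0[0],p0[1],z+.01]])[0];x0,y0=int(c[0]-w/2),int(c[1]-w/2)
    g=cv2.cvtColor(im,cv2.COLOR_BGR2GRAY)[y0:y0+w,x0:x0+w].astype(float)
    W=np.ones_like(g)
    if excl is not None: W=excl(x0,y0,w)
    def cost(p):
        Ls=layers(n,g.shape,x0,y0,p[0],p[1],z,p[2]);Y,X=np.mgrid[:w,:w]
        A=np.c_[np.ones(w*w),X.ravel(),Y.ravel(),*[l.ravel() for l in Ls]]*W.ravel()[:,None]
        b=g.ravel()*W.ravel();s=np.linalg.lstsq(A,b,rcond=None)[0];return np.mean(np.abs(A@s-b)**1.5)
    best=None
    for da in(-.15,-.05,.05,.15):
        sx=np.array([[0,0,0],[.004,0,0],[0,.004,0],[0,0,.1]])+[p0[0],p0[1],p0[2]+da]
        r=minimize(cost,sx[0],method="Nelder-Mead",options=dict(initial_simplex=sx,xatol=1e-5,fatol=1e-4,maxiter=200))
        if best is None or r.fun<best.fun:best=r
    return best
E
cat > f1.py <<'E'
from fit import *
I={n:cv2.imread(f"pics/{n}_avg.png") for n in CI}
hsv={n:cv2.cvtColor(I[n],cv2.COLOR_BGR2HSV) for n in I}
for n in I:
    def ex(x0,y0,w):   # drop the purple/pink pixels
        b=I[n][y0:y0+w,x0:x0+w].astype(int);m=((b[...,0]-b[...,1])>8).astype(np.uint8)
        if n=="side": m=cv2.dilate(m,np.ones((3,3)))*(np.add.outer(np.arange(w),np.zeros(w))<w/3)*(np.add.outer(np.zeros(w),np.arange(w))<w/3)
        else: m=m*0
        return 1.-m
    r=fit(n,I[n],knob_layers,[.430,-.2268,0],0,36 if n=="side" else 28,ex);print(n,"knob",r.x.round(5),np.degrees(r.x[2]).round(2),round(r.fun,2))
    c=onz(n,[[246,201.5]] if n=="top" else [[285,184.5]],.053)[0]
    def ex2(x0,y0,w):
        m=np.ones((w,w));q=proj(n,T([[.023*np.cos(t),.023*np.sin(t),0] for t in th],c[0],c[1],.05,0))
        cc=hull(np.r_[proj(n,[[c[0]+.013*np.cos(t),c[1]+.013*np.sin(t),h] for t in th for h in(.05,.074)])])
        return 1-poly((w,w),x0,y0,cc)
    r=fit(n,I[n],ring_layers,[c[0],c[1],-.15],.05,32,ex2);print(n,"ring",r.x.round(5),np.degrees(r.x[2]).round(2),round(r.fun,2))
    # plate edges
    g=cv2.GaussianBlur(cv2.cvtColor(I[n],cv2.COLOR_BGR2GRAY),(0,0),.7).astype(float);R=r.x
    edges={"x-":([-.11,y] for y in np.linspace(-.15,.15,25)),"y-":([x,-.165] for x in np.linspace(-.1,.1,20)),"x+":([.11,y] for y in np.linspace(-.15,.1,20))}
    for k,pts in edges.items():
        pts=np.array(list(pts));L=np.c_[pts-[0,-.115],np.zeros(len(pts))]
        nrm=np.array([int(k=="x+")-int(k=="x-"),-int(k=="y-")]);s=np.arange(-.008,.008,.0003);o=[]
        for l in L:
            q=proj(n,T([[l[0]+nrm[0]*u,l[1]+nrm[1]*u,0] for u in s],R[0],R[1],.05,R[2]))
            v=map_coordinates(g,[q[:,1],q[:,0]],order=1);dv=np.abs(np.gradient(v));
            o.append(s[dv.argmax()])
        o=np.array(o);t=L[:,1] if k[0]=="x" else L[:,0]
        f=np.polyfit(t,o,1);rr=o-np.polyval(f,t);ok=np.abs(rr)<2*np.median(np.abs(rr))+.0005;f=np.polyfit(t[ok],o[ok],1)
        yaw={"x-":1,"x+":-1,"y-":-1}[k]*np.degrees(f[0])
        print("  edge",k,"offset mm",(o.mean()*1e3).round(2),"yaw corr deg",yaw.round(2),ok.sum())
E
python3 f1.py
```

```text
top knob [ 0.42937 -0.22751 -0.0348 ] -1.99 11.23
top ring [ 0.50444  0.00197 -0.07522] -4.31 10.84
  edge x- offset mm -2.25 yaw corr deg -2.96 20
  edge y- offset mm -3.07 yaw corr deg -2.97 19
  edge x+ offset mm -1.42 yaw corr deg -1.24 15
side knob [ 0.43113 -0.22714 -0.03565] -2.04 49.76
side ring [ 0.5062   0.00153 -0.04872] -2.79 105.07
  edge x- offset mm -4.86 yaw corr deg 0.04 22
  edge y- offset mm -1.24 yaw corr deg -3.65 20
  edge x+ offset mm -0.89 yaw corr deg -0.64 17
```

Run:
```python
from fit import *
I={n:cv2.imread(f"pics/{n}_avg.png") for n in CI}
for n,c0,w,f in(("top",(206,198),150,5),("side",(286,175),110,6)):
    x0,y0=c0[0]-w//2,c0[1]-w//2
    a=cv2.resize(I[n][y0:y0+w,x0:x0+w],None,fx=f,fy=f,interpolation=cv2.INTER_CUBIC)
    for yaw,col in((-7.3,(0,0,255)),(-5,(255,0,0))):
        bx,by=.5053,.0018;A=np.radians(yaw)
        def dr(L,z):
            q=(proj(n,T(L,bx,by,z,A))-[x0,y0]+.5)*f-.5;cv2.polylines(a,[np.round(q*16).astype(np.int32)],True,col,1,cv2.LINE_AA,4)
        e=.05
        dr([[-.11,-.05,0],[.11,-.05,0],[.11,.28,0],[-.11,.28,0]],.05)
        dr([[.027*np.cos(t),.027*np.sin(t),.003] for t in th],.05)
        dr([[.03,0,0],[.04,0,0]],.052)
        dr([[.007*np.cos(t),.007*np.sin(t),.0] for t in th],.071)
    a=a[:600,:800];cv2.imwrite(f"pics/ov_{n}.png",a)
```

```text
(no output)
```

View pics/ov_top.png

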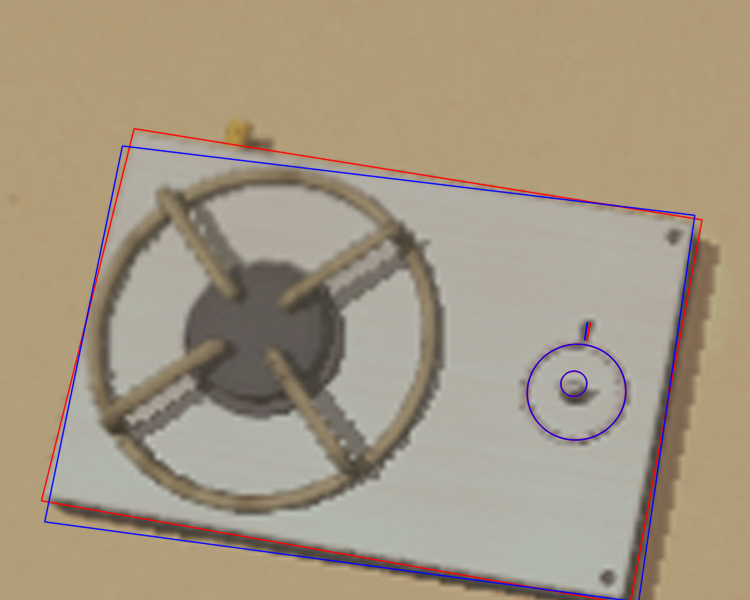

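View pics/ov_side.png

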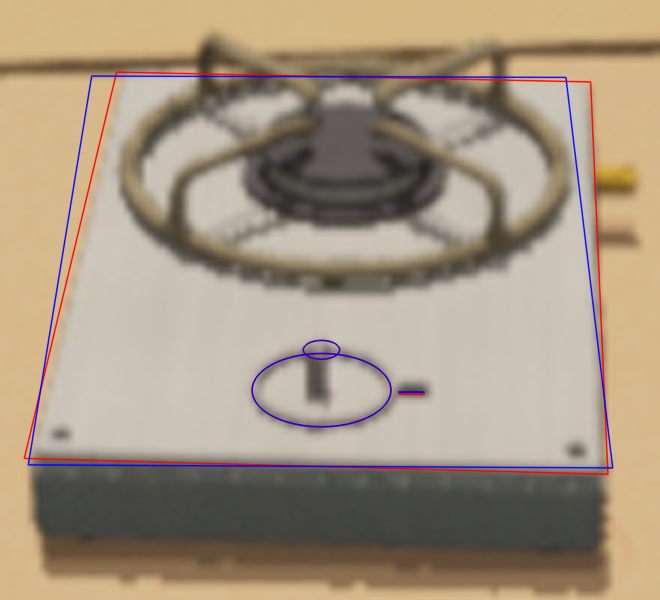

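```bash
cat >> h.py <<'E'
def Q(deg):
    a=np.radians(deg)/2;return [0,np.cos(a),np.sin(a),0]
def st(tag=""):
    s=get_state();print(tag,"t",round(s["time"],2),"tcp",np.round(s["tcp_pos"],4),"F",np.round(s["contact_force"],1),"w",round(s["width"],4));return s
E
python3 - <<'E'
from h import *
s=st()
for p,y in(([.4303,-.2273,.13],-2),([.4303,-.2273,.0185],-2),([.5053,.0018,.13],-7.2),([.5053,.0018,.07],-7.2)):
    print(np.round(ctrl.ik(p,Q(y)),2),np.round(ctrl.ik(p,Q(y+180)),2))
ctrl.movep([.4303,-.2273,.13],Q(-2));st()
cv2.imwrite("pics/side1.png",vision.grab_frame("side")[0])
E
```

```text
t 1.4 tcp [ 0.1551 -0.6055  0.2022] F [ 0.8 -0.4 -0.2] w 0.0855
[ 0.68  0.38 -0.34  1.96  0.17  0.83 -1.36] [ 1.09  0.51 -0.97  1.95  0.52  0.95  1.4 ]
[ 0.6   0.55 -0.24  2.08  0.24  0.54 -1.42] [ 0.96  0.65 -0.8   2.08  0.73  0.71  1.22]
[ 0.35  0.44 -0.57  1.91  0.3   0.88 -2.08] [ 0.62  0.56 -1.03  1.91  0.57  1.    0.77]
[ 0.25  0.51 -0.45  1.98  0.32  0.72 -2.09] [ 0.56  0.63 -0.96  1.98  0.68  0.88  0.68]
 t 3.12 tcp [ 0.4302 -0.2284  0.1301] F [ 0.6 -0.2  0.2] w 0.0851
```

View pics/side1.png

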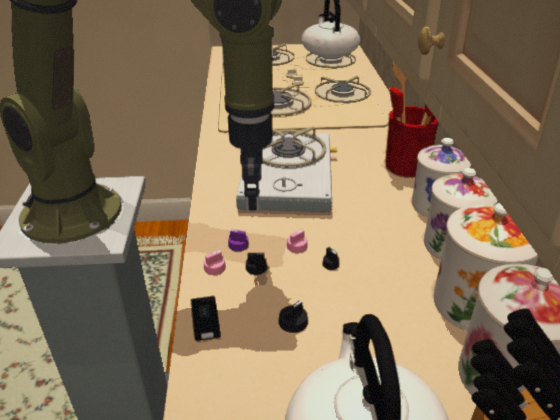

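The arm hangs straight above the knob at (257,263), clear of the cabinets. I'll go down and grasp.

Run:
```python
from h import *
st()
ctrl.movel([.4303,-.2273,.04],Q(-2));st()
ctrl.movel([.4303,-.2273,.0195],Q(-2),max_speed=.05);st("down")
ctrl.close_gripper(50);st("closed")
ctrl.movel([.4303,-.2273,.13],Q(-2));st("up")
for n in CI: cv2.imwrite(f"pics/{n}2.png",avg(n))
print(crop(cv2.imread("pics/side2.png"),proj("side",[[.43,-.227,.12]])[0],80,7.5,"s2c.png"),crop(cv2.imread("pics/top2.png"),proj("top",[[.43,-.227,.12]])[0],80,7.5,"t2c.png"))
```

```text
t 3.17 tcp [ 0.4301 -0.2285  0.1301] F [ 0.5 -0.   0.4] w 0.0855
 t 3.92 tcp [ 0.4307 -0.2276  0.0404] F [-0.6 -0.4 -0.5] w 0.0854
down t 4.48 tcp [ 0.4302 -0.2272  0.0193] F [-0.3 -0.2  0.6] w 0.0854
closed t 5.25 tcp [ 0.4303 -0.2273  0.0195] F [-0.2 -0.3  0.4] w -0.0002
up t 6.13 tcp [ 0.4297 -0.2271  0.1293] F [0.2 0.6 0.3] w -0.0
(213, 179) (291, 186)
```

View pics/s2c.png

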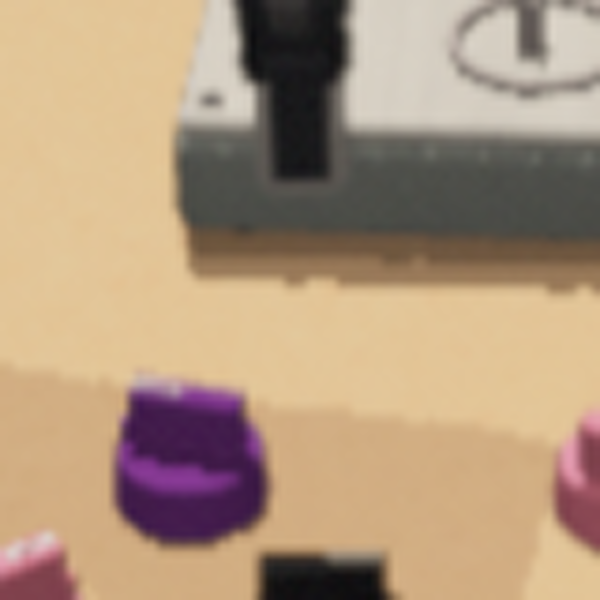

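View pics/t2c.png

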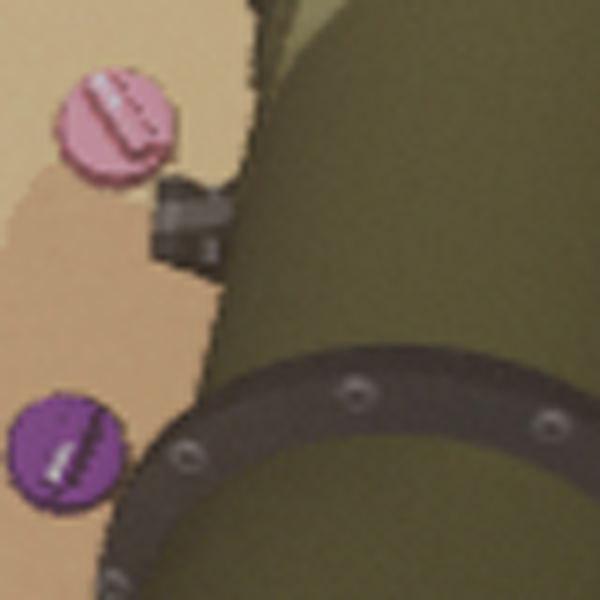

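Run:
```python
from h import *
print(crop(cv2.imread("pics/side2.png"),(257,255),90,6.6,"s2d.png"))
```

```text
(212, 210)
```

View pics/s2d.png

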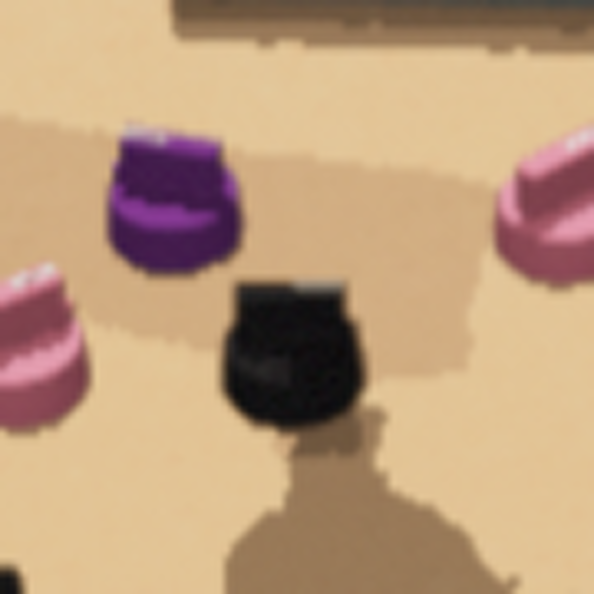

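Run:
```python
from h import *
im,d=vision.grab_frame("side");s=st()
print("proj tcp",proj("side",[s["tcp_pos"]]),s["eef_rot"])
def pt(u,v):
    o,r=ray("side",[[u,v]]);return o+r[0]*d[v,u]
for v in range(188,224,2): print(v,im[v,253],d[v,253],pt(253,v).round(4))
```

```text
t 6.58 tcp [ 0.4302 -0.2272  0.1298] F [-0.7  0.3  0.2] w 0.0001
proj tcp [[253.46440038 215.38979902]] [-1.21595815e-04  9.99848002e-01 -1.74335997e-02 -1.66195742e-04]
188 [28 28 24] 0.91518027 [ 0.4313 -0.2557  0.2085]
190 [24 26 27] 0.937974 [ 0.4313 -0.2384  0.1934]
192 [27 27 25] 0.9421121 [ 0.4311 -0.2369  0.1882]
194 [31 28 24] 0.9413274 [ 0.431  -0.2396  0.1856]
196 [23 26 26] 0.94392943 [ 0.4308 -0.2395  0.1812]
198 [31 28 27] 0.9524921 [ 0.4307 -0.2343  0.1735]
200 [23 21 20] 0.9467936 [ 0.4305 -0.2411  0.1737]
202 [43 44 41] 0.9532131 [ 0.4304 -0.2378  0.1671]
204 [77 81 83] 1.196827 [ 0.4309 -0.0374  0.0281]
206 [71 75 76] 1.2026525 [ 0.4307 -0.0352  0.0211]
208 [70 77 76] 1.2074888 [ 0.4305 -0.0338  0.0145]
210 [ 60  81 100] 1.224695 [ 0.4303 -0.0222  0.001 ]
212 [ 66  89 114] 1.2151021 [ 0.4301 -0.0327  0.0026]
214 [ 88 120 152] 1.213979 [ 0.4299 -0.0362 -0.0006]
216 [107 145 176] 1.2041825 [ 0.4297 -0.0469  0.0012]
218 [150 197 226] 1.194797 [ 0.4295 -0.0571  0.0028]
220 [152 198 227] 1.1931992 [ 0.4293 -0.061  -0.    ]
222 [151 197 226] 1.1836429 [ 0.4291 -0.0713  0.0018]
```

The jaws closed on nothing. The side depth puts the shut fingertips at z≈0.163 while the reported TCP is 0.130, so the tool reads about 33 mm long. I'll check this by touching down gently on free worktop.

Run:
```python
from h import *
X,Y=.455,-.30
ctrl.movel([X,Y,.06],Q(-2));
ctrl.movel([X,Y,.004],Q(-2),max_speed=.08);s=st()
b=np.mean([get_state()["contact_force"][2] for _ in range(3)])
z=.004
while z>-.045:
    z-=.003
    try: ctrl.movel([X,Y,z],Q(-2),max_speed=.03)
    except Exception as e: print(e,z);break
    f=get_state()["contact_force"][2]
    if abs(f-b)>4: break
st("stop");cv2.imwrite("pics/side3.png",vision.grab_frame("side")[0])
```

```text
t 8.28 tcp [ 0.4553 -0.3001  0.0043] F [-0.1 -0.5 -0.2] w 0.0001
stop t 11.28 tcp [ 0.4553 -0.3002 -0.0292] F [-7.6  3.6 35.7] w 0.0002
```

View pics/side3.png

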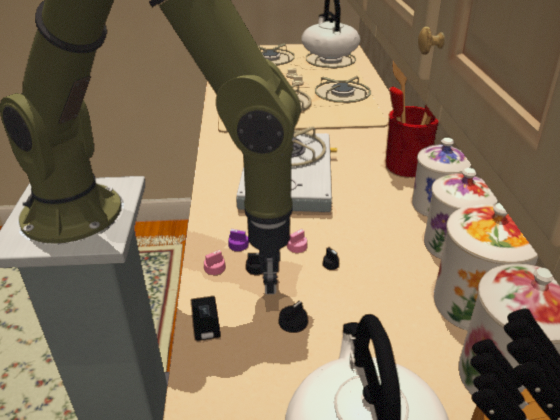

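Contact came at reported TCP z≈−0.029, so the real tips sit about 29 mm behind the reported TCP. I'll allow for that and grasp again.

```bash
echo "OFF=.029" >> h.py
python3 - <<'E'
from h import *
X,Y=.4303,-.2273
ctrl.movel([.455,-.30,.06],Q(-2),max_speed=.2)
ctrl.ungrasp()
ctrl.movel([X,Y,.06],Q(-2),max_speed=.2);st()
im=avg("side");cv2.imwrite("pics/side4.png",im)
ctrl.movel([X,Y,.02],Q(-2));st()
ctrl.movel([X,Y,.0195-OFF],Q(-2),max_speed=.06);st("down")
ctrl.close_gripper(50);st("closed")
E
```

```text
t 13.25 tcp [ 0.4306 -0.2273  0.0603] F [-0.1 -0.6  0.5] w 0.0854
 t 13.87 tcp [ 0.4301 -0.2274  0.0198] F [ 1.3 -0.2  0.4] w 0.0855
down t 14.51 tcp [ 0.4302 -0.2272 -0.0097] F [ 0.4 -0.3  0.4] w 0.0851
closed t 15.19 tcp [ 0.4304 -0.2274 -0.0093] F [0.8 0.1 4.4] w 0.0086
```

Run:
```python
from h import *
X,Y=.4303,-.2273
ctrl.movel([X,Y,.11],Q(-2));st("up")
im=avg("side");cv2.imwrite("pics/side5.png",im)
print(crop(im,proj("side",[[X,Y,.13]])[0],60,10,"s5c.png"))
```

```text
up t 16.14 tcp [ 0.4297 -0.2271  0.1093] F [ 0.  -0.8  0.3] w 0.0085
(223, 185)
```

View pics/s5c.png

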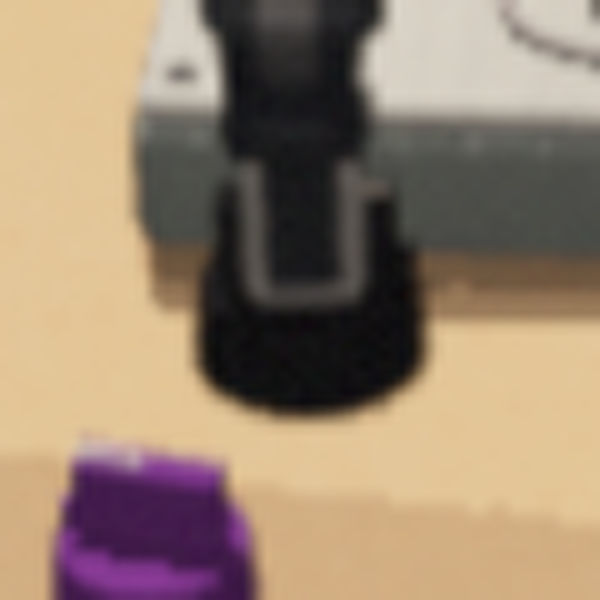

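The knob is held: skirt at columns 243–266 in the side image, width reading 8.6 mm. Next I'll turn it to −7.2°, hover above the spindle and check alignment.

Run:
```python
from h import *
ctrl.movel([.5054,.0018,.11],Q(-7.2),max_speed=.2);st("hover")
ctrl.movel([.5054,.0018,.0755],Q(-7.2),max_speed=.1);st("low")
for n in CI:
    im=avg(n);cv2.imwrite(f"pics/{n}6.png",im)
    print(crop(im,proj(n,[[.5054,.0018,.085]])[0],60,10,f"{n}6c.png"))
```

```text
hover t 17.7 tcp [0.505  0.0006 0.1099] F [-0.2 -0.4 -0.1] w 0.0086
low t 18.19 tcp [0.5053 0.0014 0.0755] F [ 0.2  0.5 -1. ] w 0.0088
(214, 167)
(254, 142)
```

View pics/side6c.png

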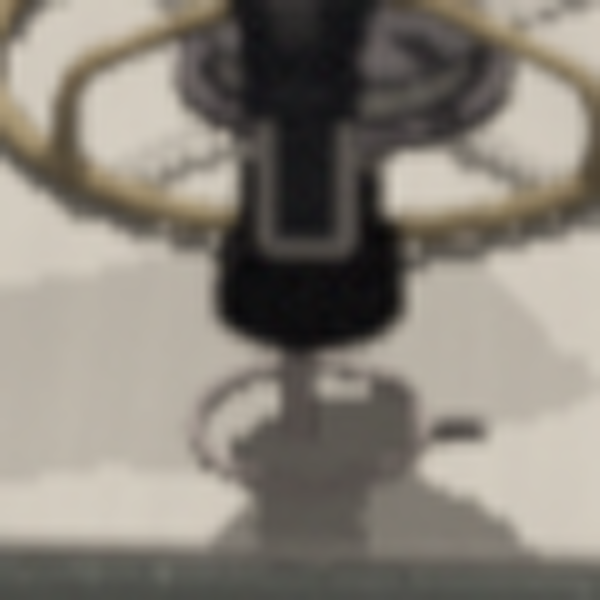

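View pics/top6c.png

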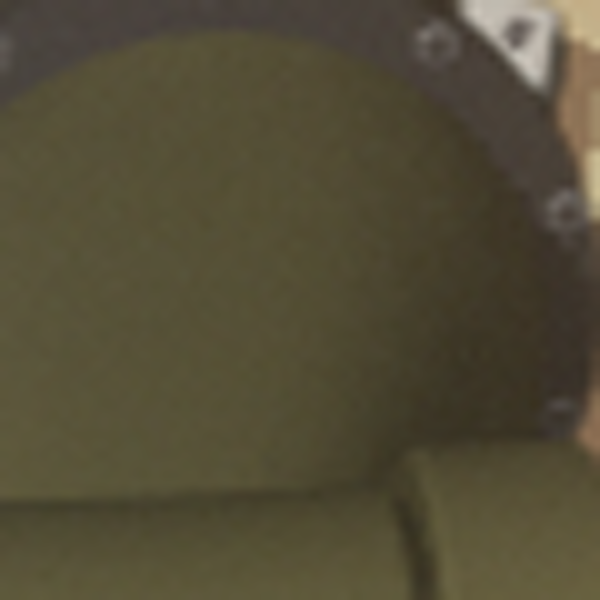

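```bash
cat > f2.py <<'E'
from fit import *
def fitdark(im,z,x,y,thr=90,zz=(0,.013)):
    n="side";q=lambda x,y:hull(proj(n,[[x+.0225*np.cos(t),y+.0225*np.sin(t),z+h] for t in th for h in zz]))
    c=q(x,y).mean(0);w=40;x0,y0=int(c[0]-w/2),int(c[1]-w/2)
    g=cv2.cvtColor(im,cv2.COLOR_BGR2GRAY)[y0:y0+w,x0:x0+w].astype(float)
    top=proj(n,[[x,y-.0225,z+.012]])[0][1]   # only rows below this used
    bg=np.percentile(g[int(top-y0):],70);a=np.clip((thr-g)/(thr-22),0,1)
    rows=np.arange(w)+y0;W=(rows>top-2)[:,None]*np.ones((w,w))
    f=lambda p:np.sum(W*(poly((w,w),x0,y0,q(*p))-a)**2)
    s=np.array([[x,y],[x+.003,y],[x,y+.003]])
    r=minimize(f,s[0],method="Nelder-Mead",options=dict(initial_simplex=s,xatol=1e-5,fatol=1e-4));return r.x,r.fun
def ringside(im):
    return None
if __name__=="__main__":
    im=cv2.imread("pics/side6.png")
    for t in(60,75,90):print(t,fitdark(im,.085,.506,.0015,t))
    im5=cv2.imread("pics/side5.png")
    for t in(60,75,90):print("lift",fitdark(im5,.1188,.431,-.2271,t))
    # ring check on side_avg: overlay candidates
    im=cv2.imread("pics/side_avg.png");n="side";x0,y0,w,f=255,155,60,10
    a=cv2.resize(im[y0:y0+w,x0:x0+w],None,fx=f,fy=f,interpolation=cv2.INTER_CUBIC)
    for (X,Y),col in(((.5062,.0015),(0,0,255)),((.5053,.0018),(255,0,0))):
        for P in ([[.029*np.cos(t),.029*np.sin(t),.0] for t in th],[[.025*np.cos(t),.025*np.sin(t),.004] for t in th],[[.007*np.cos(t),.007*np.sin(t),.021] for t in th],[[.03,-.0,.002],[.042,0,.002]]):
            p=(proj(n,T(P,X,Y,.05,np.radians(-7.2)))-[x0,y0]+.5)*f-.5
            cv2.polylines(a,[np.round(p*16).astype(np.int32)],True,col,1,cv2.LINE_AA,4)
    cv2.imwrite("pics/ring_ov.png",a)
E
python3 f2.py
```

```text
60 (array([0.50637656, 0.0099304 ]), np.float64(2.9478493568955475))
75 (array([0.50641136, 0.00917873]), np.float64(2.4841863790099628))
90 (array([0.50629569, 0.00888845]), np.float64(3.290747789311803))
lift (array([ 0.43035818, -0.22099101]), np.float64(7.851205066025106))
lift (array([ 0.43035976, -0.22140264]), np.float64(14.242521411582942))
lift (array([ 0.43040778, -0.22170851]), np.float64(20.061230296039984))
```

View pics/ring_ov.png

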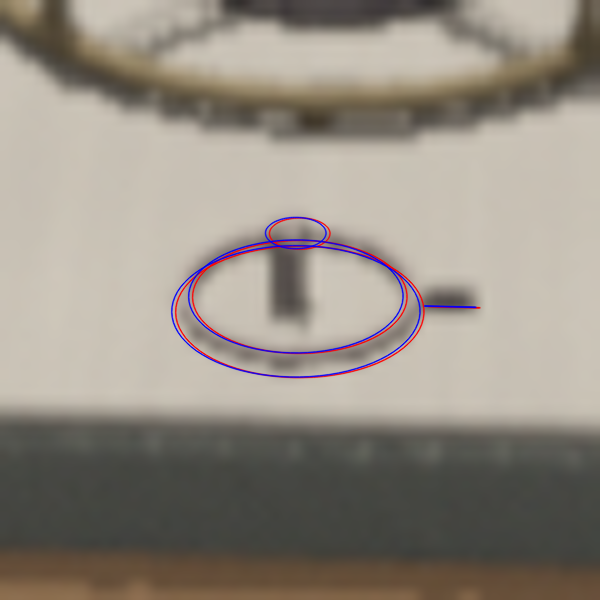

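In the side view the skirt and the spindle axis line up in x (columns ≈285), and the tick side matches. The y value from the side view is confounded with height. I'll descend gently and watch the force.

Run:
```python
from h import *
X,Y,A=.5054,.0018,-7.2
F0=np.mean([get_state()["contact_force"] for _ in range(4)],0);print(F0.round(1))
ctrl.movel([X,Y,.066],Q(A),max_speed=.06)
z=.066
while z>.0481:
    z-=.002;ctrl.movel([X,Y,z],Q(A),max_speed=.03)
    ctrl.pause(.04);s=get_state();f=s["contact_force"]-F0;print(round(z,4),s["tcp_pos"].round(4),f.round(1))
    if np.abs(f).max()>9:break
st();im=avg("side");cv2.imwrite("pics/side7.png",im);crop(im,(284,177),60,10,"side7c.png")
```

```text
[-0.3 -0.3 -0.1]
0.064 [0.5054 0.0018 0.064 ] [-0.4  0.7 -0. ]
0.062 [0.5054 0.0018 0.062 ] [ 1.   1.  -0.2]
0.06 [0.5053 0.0018 0.0599] [-0.2  0.7  0.1]
0.058 [0.5056 0.0021 0.0581] [0.3 1.3 2.2]
0.056 [0.5054 0.0025 0.0559] [-0.3  3.7  1.1]
0.054 [0.5055 0.0024 0.054 ] [1.4 6.  1.2]
0.052 [0.5055 0.0024 0.052 ] [0.3 5.9 2.1]
0.05 [0.5056 0.0025 0.05  ] [-0.4  5.4  2.9]
0.048 [0.5056 0.0025 0.048 ] [-0.1  4.5  2.4]
 t 21.52 tcp [0.5056 0.0025 0.048 ] F [-0.4  4.2  2.4] w 0.0086
```

View pics/side7c.png

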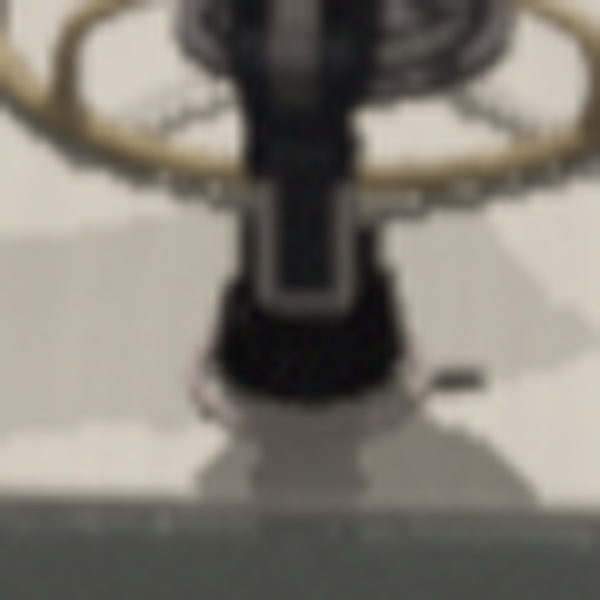

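The knob went on: 12 mm of travel with low force, plus a mild +y side load. I'll relieve the side load, then press against the spring.

Run:
```python
from h import *
X,Y,A=.5055,.0030,-7.2
ctrl.movel([X,Y,.048],Q(A),max_speed=.02);ctrl.pause(.1);st("relief")
z=.048
while z>.030:
    z-=.001;ctrl.movel([X,Y,z],Q(A),max_speed=.03)
    ctrl.pause(.05);s=get_state();f=np.mean([get_state()["contact_force"] for _ in range(3)],0);print(round(z,4),s["tcp_pos"].round(4),f.round(1))
    if f[2]>14 or np.abs(f[:2]).max()>12:break
st();im=avg("side");cv2.imwrite("pics/side8.png",im);crop(im,(284,180),60,10,"side8c.png")
```

```text
relief t 22.07 tcp [0.5055 0.0027 0.0479] F [-0.4  3.  -0.9] w 0.0086
0.047 [0.5055 0.0027 0.047 ] [0.2 2.3 1. ]
0.046 [0.5055 0.0027 0.046 ] [ 0.9 -0.   1.3]
0.045 [0.5055 0.0028 0.045 ] [-0.2  0.4  2.4]
0.044 [0.5055 0.0028 0.044 ] [-0.6 -0.6  3.3]
0.043 [0.5055 0.0028 0.043 ] [-0.1 -0.6  4.4]
0.042 [0.5055 0.0029 0.042 ] [-0.6 -1.1  4.6]
0.041 [0.5056 0.0029 0.0415] [-0.2 -1.7  9.9]
0.04 [0.5057 0.0028 0.0412] [-3.9 -1.3 19.3]
 t 24.48 tcp [0.5057 0.0028 0.0412] F [-3.9 -1.3 19.3] w 0.0088
```

View pics/side8c.png

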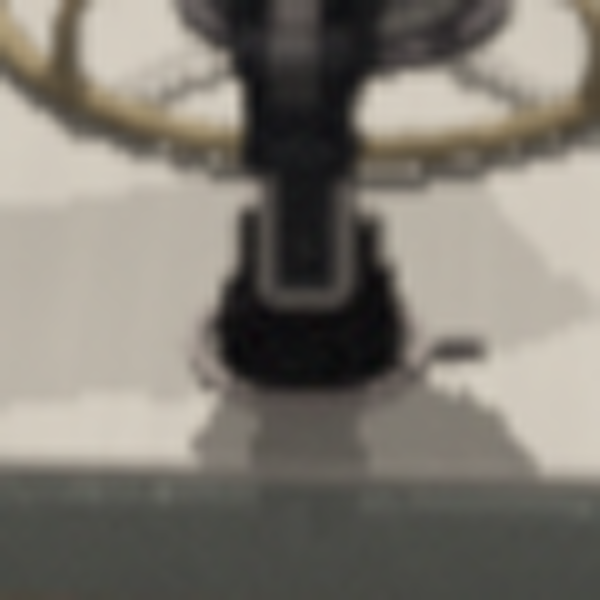

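Run:
```python
from h import *
ctrl.pause(.4);st("hold")
im,_=vision.grab_frame("side")
print([(m["p"],m["point"]) for m in models.recognise("side","knob_45")],[(m["p"],m["point"]) for m in models.recognise("side","flip_phone")])
st("before");ticket.close_job()
```

```text
hold t 25.07 tcp [0.5057 0.0028 0.0413] F [-3.6 -1.7 19.1] w 0.0087
[(0.96, [296.1, 242.8]), (0.92, [212.3, 262.3]), (0.87, [236.3, 240.5]), (0.83, [331.2, 262.2]), (0.74, [290.3, 316.8]), (0.48, [287.5, 183.3])] []
before t 25.23 tcp [0.5057 0.0029 0.0412] F [-4.  -1.  18.9] w 0.0086
the job is handed in; nothing more can be done
```

The 45 mm knob is on the spindle with its flat matched to the spindle's. It is pressed down to the stop, and the gripper is still holding it there. I handed the job in at about 25 s.

- **First grasp missed:** the jaws closed above the knob because the fingertips sit about 29 mm behind the reported TCP. I measured this with a touch on bare worktop, which reached 36 N, corrected for it, and the second grasp held.
- **Fitting:** I turned the knob to −7.2°, the burner's yaw. It slid on with low vertical force and a side load of about 6 N, which I relieved by shifting about 1 mm in y.
- **Pressing:** the force rose from about 1 to 5 N over the last 6 mm of travel. It then stopped hard at the predicted depth (TCP z of 0.0413).
- **Last checks:** the knob was held at about 19 N down, with a finger width of 8.6 mm. In the side picture it sits inside the ring.
- **Other objects:** the other two black knobs and the three pink and purple ones were within a few pixels of where they started. The network did not report the phone in the final picture, so I have no final check on it. The arm stayed well clear of it throughout.
- **Disagreements:** the top and side cameras differed by about 1.8 mm in x. The side camera's y for the knob in the gripper was up to 7.5 mm off, so I relied on relative positions and on force.

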